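# Wrong cupboard: snap the green door shut, pull the cream one open

## Task

I want tea, but I opened the wrong little cupboard: the tea is behind the cream door. Push the green door fully shut until its sprung catch snaps, and pull the cream door open past its catch to at least half way (45 degrees), then let go of it. Leave the salt shaker, the kitchen timer and the flat round tin where they stand.

Things in the scene. Friction and masses are not known exactly. Their poses are not given: they have to be found in the camera images.
- green_door (a joint): green door in rad: 0 shut, grows to 1.25 as its free edge swings out to the robot; starts ajar, between 0.45 and 0.85; stays where left. A sprung roller catch meets it at 0.07 rad; about 5 N at the handle pushes past, below 0.03 it snaps to 0, let go above that it springs back out; about 4 N pulls it open. Fixed wooden cupboard 200 x 100 x 170 mm high, hinge on the left seen from the robot; the two may swap places.
- green_handle (a point): on the axis of the green door's upright brass bar handle (12 mm thick), 20 mm below its upper end and the door's top edge, 148 mm above the bar top; 26 mm free below this point, so it can be pinched from above at any yaw; 30 mm gap to the door. Axes turn with the door: x square into the door, y along it to the hinge, z up. Hinge line at x +43 mm, y +176 mm; free edge at y -20 mm.
- cream_door (a joint): cream door in rad: 0 shut, grows to 1.25 as its free edge swings out to the robot; starts shut; stays where left. A sprung roller catch meets it at 0.07 rad; about 5 N at the handle pushes past, below 0.03 it snaps to 0, let go above that it springs back out; about 4 N pulls it open. Fixed wooden cupboard 200 x 100 x 170 mm high, hinge on the left seen from the robot; the two may swap places.
- cream_handle (a point): on the axis of the cream door's upright brass bar handle (12 mm thick), 20 mm below its upper end and the door's top edge, 148 mm above the bar top; 26 mm free below this point, so it can be pinched from above at any yaw; 30 mm gap to the door. Axes turn with the door: x square into the door, y along it to the hinge, z up. Hinge line at x +43 mm, y +176 mm; free edge at y -20 mm.
- salt: bystander, to be left where it is; origin at the centre of its underside; salt shaker of clear glass with a grey cap, 44 mm across, 90 mm high, standing between the cupboards
- timer: bystander, to be left where it is; origin at the centre of its underside; red and cream wind-up kitchen timer, 68 mm across, 48 mm high, in front of the gap between the cupboards
- tuna: bystander, to be left where it is; origin at the centre of its underside; flat round tin, 87 mm across, 40 mm high, to the right of both cupboards

How it is judged:
By the outcome, as a careful person would: the job done as asked, in the order asked, and still so for the second after the job is handed in, with the robot touching nothing.
It also fails if it takes over 51 s, if anything falls off the work surface, if the arm or the gripper's body presses on something with over 40 N, if the wrist force passes 120 N, or if a joint passes its speed limit or range.

## Robot

A 7-joint arm with a two-finger parallel gripper is mounted at the origin on a cart in front of the work surface, level with it; the furniture and walls round the work are solid. World frame = base frame: x ahead of the robot, y to its left, z up, the work surface at z = 0. Lengths are in m, angles in degrees, forces in N, time in s.
With the tool pointing down it reaches from about 0.4 to 0.85 m from the base axis. Payload 4.4 kg.
Tool frame: the origin (TCP) lies on the centre line of the jaws, within the pads' length; the fingertips stand 22 mm ahead of it and the grasp point (between the pads) lies 3 mm ahead of it; z points along the fingers, y is the line along which they close (so a half turn about z gives the same grasp; the last joint's range is limited). The gripper opens to 94 mm and grips with 3 to 60 N. Pads are 16 mm wide; open, the fingers measure 119 mm over their backs; the gripper's body (75 mm by 177 mm) begins 78 mm behind the grasp point.
Start: joints at [-3.77, 36.005, 2.206, 86.941, -1.547, 57.084, -1.146], TCP at [0.65, 0, 0.227] pointing down, gripper open.
Joint ranges: [-175.42, 175.42], [-21.48, 121.26], [-71.46, 75.88], [10.55, 141.38], [-63.04, 243.04], [13.31, 113.54], [-168.57, 168.57]. Speed limits (degrees/s): [147.25, 147.25, 180, 180, 180, 180, 180].

## Interface

Orientations are given as a 3x3 rotation matrix whose columns are the frame's x, y, z axes.
In Python, from cell import manip, eyes gives the robot as it stands.
- The arm moves only by the tool arm_command, never from a script. Its argument "deltas" is a list of rows, each an object of numbers: "dx", "dy", "dz": the shift along the tool's x, y, z in m; "wx", "wy", "wz": the turn, a rotation vector about the tool's x, y, z in degrees; "fingers": the opening, from 0 (shut) to 1 (fully open). In form: [{"dx": .., "dy": .., "dz": .., "wx": .., "wy": .., "wz": .., "fingers": ..}, ...]. A call has 1 to 20 rows; each row is the pose to reach, as a shift and turn from the pose commanded when the call began, along the tool's axes at that moment; what a row does not reach only later rows make up. A row lasts 1/10 s, in which the tool goes at most 50 mm and 8.59 degrees, less where a joint would pass 70% of its speed; a pose out of reach is approached as far as the arm can. A call with a gripper value outside its range is refused whole. The fingers move at their own pace and stop on an object; the grip force is fixed at half the most. Time passes only in rows, so rows that repeat a pose let the fingers close. It gives the time, the measured TCP pose, the force, the opening and the grip force at its end, in the units of the state.
- manip.get_obs(): the state, without advancing time (a new reading comes with each control period).
- eyes.grab_frame(name): name is "scene" or "side" or "wrist"; returns (picture, depth): 400x640x3 uint8, blue, green, red; 400x640 float32, m along the optical axis (not along the pixel's ray), 0 where there is no reading.
- eyes.camera_model(name): a dict with "vfov" (degrees; the focal length in pixels is half the picture's height over the tangent of half this angle, whatever the lens; pixels are square), "cx", "cy" (the principal point, pixels), "k1" (the pictures are not rectified: a ray, as slopes to the right and down, at radius r is drawn at 1 + k1 r^2 times it, then the intrinsics apply), "R" (3x3) and "t" (3): a world point X has camera coordinates R X + t. Camera axes: x right, y down, z forward; pixel columns grow to the right and rows downward; lengths in m; the calibration is good to about 2 mm. A picture is of the moment at which its call begins: read the wrist's pose just before it. camera_model takes no time and is no camera call; for the wrist camera it gives the pose at the moment of the call.
- manip.job_done(): hands the job in; it is judged then, once.
The state is a dict: "clock": time; "qpos": joint angles; "dq": joint speeds; "joint_efforts": joint torques, N m; "eef_pos": TCP position; "tool_rot": TCP orientation; "ft_force": force on the tool from outside, world axes, zero at the start; "moment": the same for the moment, N m; "finger_gap": opening from 0.0 (shut) to 1.0 (fully open); "grasp_force": force on a finger pad.
Only numpy, scipy, OpenCV 4.12 (cv2) and the standard library are available. Lean on these libraries where they do the work, as an engineer would, in place of code of your own. Each camera call takes 0.05 s, during which the arm holds its last target. There are 200 camera calls.

## Working session

There is one attempt and no reset: what is moved stays moved. The work goes in short steps, Python scripts to look and compute and a tool call to move; the robot and the scene stay as the last step left them, time stands still between calls to the robot, and variables do not carry over. Pictures are saved under pics/ and viewed, at most 10 in all, crops included, and the job is handed in when it is done.

Besides the shell and the picture viewer there is one more tool, called after "Emit:" in YAML: its name, and indented under it one key for each argument. arm_command: Moves the arm, as the interface text tells. Its arguments: {"type":"object","properties":{"deltas":{"type":"array","items":{"type":"object","properties":{"dx":{"type":"number"},"dy":{"type":"number"},"dz":{"type":"number"},"wx":{"type":"number"},"wy":{"type":"number"},"wz":{"type":"number"},"fingers":{"type":"number"}}}}},"required":["deltas"]}

```bash
mkdir -p pics; ls; cat > h.py <<'E'
import numpy as np, cv2
from cell import manip, eyes
def cloud(name):
    im,d=eyes.grab_frame(name); m=eyes.camera_model(name)
    H,W=d.shape; f=H/2/np.tan(np.radians(m["vfov"])/2)
    K=np.array([[f,0,m["cx"]],[0,f,m["cy"]],[0,0,1.]])
    uv=np.stack(np.meshgrid(np.arange(W),np.arange(H)),-1).reshape(-1,1,2).astype(float)
    s=cv2.undistortPoints(uv,K,np.array([m["k1"],0,0,0,0.])).reshape(H,W,2)
    pc=np.dstack([s*d[...,None],d])
    X=(pc-np.array(m["t"]))@np.array(m["R"])
    X[d==0]=np.nan
    return im,X
E
python3 - <<'E'
from h import *
o=manip.get_obs(); print(o["clock"],o["eef_pos"],np.round(o["tool_rot"],3).tolist())
for n in("scene","side"):
    im,X=cloud(n); np.savez(n,im=im,X=X); cv2.imwrite(f"pics/{n}0.png",im); m=eyes.camera_model(n); print(n,-np.array(m["R"]).T@m["t"])
cv2.imwrite("pics/both.png",cv2.resize(np.vstack([np.load("scene.npz")["im"],np.load("side.npz")["im"]]),(480,600)))
E
```

```text
pics
0.0 [6.49395942e-01 9.84313816e-06 2.26588705e-01] [[0.0, 1.0, -0.002], [1.0, -0.0, -0.0], [-0.0, -0.002, -1.0]]
scene [-0.32075877 -0.51784555  0.90687495]
side [-0.21414902 -0.53631105  0.93131297]
```

View pics/scene0.png

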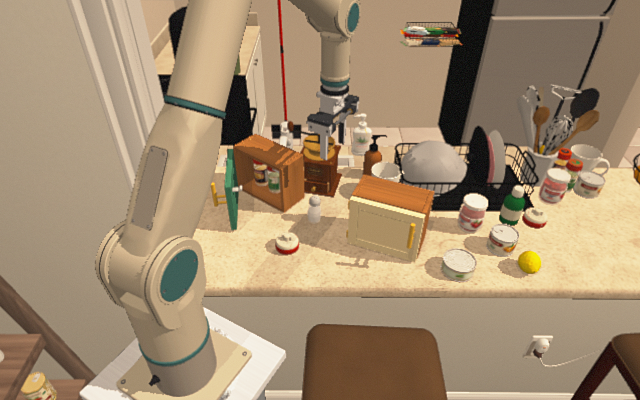

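View pics/side0.png

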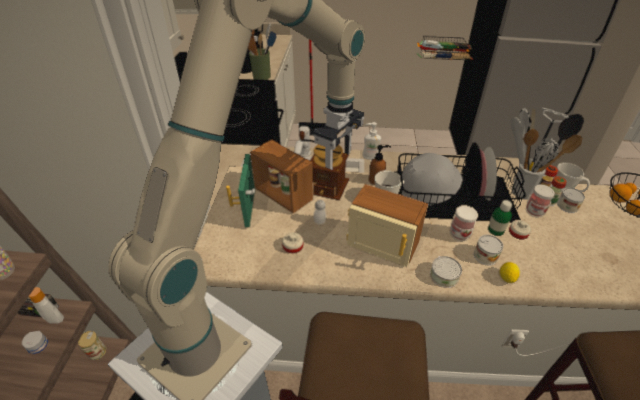

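The scene view shows the green door ajar at (232,190) with its brass handle at (213,193). The cream door is shut at (385,222) with its handle at (411,236). The timer is at (287,243), the salt at (314,208) and the tin at (459,264). Next I'll measure the handles, doors and bystanders.

```bash
cat > m.py <<'E'
from h import *
def door(X,mask):
    P=X[mask]; P=P[~np.isnan(P[:,0])]; return P
for n,boxes in (("scene",dict(g=(205,222,175,212),c=(400,420,215,255),gd=(222,245,145,230),cd=(345,420,190,262),salt=(304,324,192,226),timer=(272,302,230,258),tuna=(440,480,246,282))),
          ("side",dict(g=(222,236,180,212),c=(394,412,228,262),gd=(238,256,150,228),cd=(345,416,200,265),salt=(310,330,197,226),timer=(280,306,230,254),tuna=(428,464,254,288)))):
    z=np.load(n+".npz"); im,X=z["im"],z["X"]; hsv=cv2.cvtColor(im,cv2.COLOR_BGR2HSV)
    for k,(a,b,c,d) in boxes.items():
        h=hsv[c:d,a:b].astype(int); P=X[c:d,a:b]; ok=~np.isnan(P[...,0])
        if k in"gc": ok&=(h[...,0]>15)&(h[...,0]<32)&(h[...,1]>150)&(P[...,2]>.06)&(P[...,2]<.2)
        elif k=="gd": ok&=(h[...,0]>60)&(h[...,0]<95)&(h[...,1]>100)
        elif k=="cd": ok&=(h[...,0]>18)&(h[...,0]<35)&(h[...,1]<120)&(h[...,1]>40)&(P[...,2]>.015)
        else: ok&=(P[...,2]>.012)&(P[...,2]<.12)
        Q=P[ok]; print(n,k,len(Q),"med",np.median(Q,0).round(3),"lo",np.percentile(Q,2,axis=0).round(3),"hi",np.percentile(Q,98,axis=0).round(3))
        if k in("gd","cd"):
            for _ in range(4):
                c0=Q.mean(0); v=np.linalg.svd(Q-c0)[2][2] if len(Q)<6000 else None
                r=abs((Q-c0)@v); Q=Q[r<max(.004,2*np.median(r))]
            hz=Q-c0; e=np.linalg.svd(hz[:,:2],full_matrices=False)[2][0]; s=hz[:,:2]@e
            print("   normal",v.round(3),"dir",e.round(3),"ang",np.degrees(np.arctan2(e[1],e[0])).round(1),"ends",(c0[:2]+np.percentile(s,1)*e).round(3),(c0[:2]+np.percentile(s,99)*e).round(3),"zmax",Q[:,2].max().round(3))
E
python3 m.py
```

```text
scene g 114 med [0.388 0.225 0.126] lo [0.383 0.214 0.094] hi [0.4   0.232 0.167]
scene c 121 med [ 0.504 -0.305  0.133] lo [ 0.501 -0.31   0.087] hi [ 0.542 -0.299  0.169]
scene gd 475 med [0.434 0.203 0.145] lo [0.396 0.178 0.026] hi [0.542 0.288 0.17 ]
   normal [ 0.574 -0.818  0.037] dir [-0.812 -0.583] ang -144.3 ends [0.544 0.283] [0.399 0.179] zmax 0.172
scene cd 966 med [ 0.534 -0.218  0.138] lo [ 0.519 -0.316  0.019] hi [ 0.552 -0.131  0.17 ]
   normal [ 0.991  0.129 -0.019] dir [ 0.128 -0.992] ang -82.6 ends [ 0.521 -0.128] [ 0.545 -0.318] zmax 0.172
scene salt 313 med [0.552 0.004 0.052] lo [ 0.543 -0.01   0.013] hi [0.675 0.052 0.089]
scene timer 402 med [0.416 0.009 0.031] lo [ 0.392 -0.015  0.014] hi [0.451 0.042 0.049]
scene tuna 869 med [ 0.574 -0.425  0.037] lo [ 0.541 -0.464  0.014] hi [ 0.624 -0.385  0.042]
side g 70 med [0.386 0.224 0.129] lo [0.382 0.216 0.099] hi [0.396 0.233 0.167]
side c 97 med [ 0.505 -0.304  0.129] lo [ 0.502 -0.308  0.089] hi [ 0.543 -0.299  0.169]
side gd 450 med [0.431 0.202 0.139] lo [0.395 0.177 0.033] hi [0.535 0.284 0.169]
   normal [ 0.576 -0.816  0.034] dir [-0.811 -0.586] ang -144.1 ends [0.531 0.273] [0.399 0.177] zmax 0.17
side cd 2546 med [ 0.533 -0.22   0.104] lo [ 0.517 -0.316  0.019] hi [ 0.551 -0.129  0.167]
   normal [ 0.99   0.141 -0.004] dir [ 0.141 -0.99 ] ang -81.9 ends [ 0.519 -0.127] [ 0.546 -0.317] zmax 0.17
side salt 246 med [0.552 0.004 0.052] lo [ 0.542 -0.008  0.014] hi [0.623 0.091 0.087]
side timer 327 med [0.416 0.01  0.029] lo [ 0.391 -0.015  0.013] hi [0.449 0.044 0.047]
side tuna 699 med [ 0.575 -0.425  0.035] lo [ 0.54  -0.462  0.014] hi [ 0.623 -0.385  0.04 ]
```

```bash
cat > m2.py <<'E'
from h import *
for n,hb in (("scene",((205,222,175,212),(400,420,215,255))),("side",((222,236,180,212),(394,412,228,262)))):
    z=np.load(n+".npz"); im,X=z["im"],z["X"]; hsv=cv2.cvtColor(im,cv2.COLOR_BGR2HSV).astype(int)
    cam=eyes.camera_model(n); C=-np.array(cam["R"]).T@cam["t"]
    for k,(a,b,c,d) in zip("gc",hb):
        h=hsv[c:d,a:b];P=X[c:d,a:b]
        ok=(h[...,0]>15)&(h[...,0]<32)&(h[...,1]>150)&(P[...,2]>.10)&(P[...,2]<.163)
        Q=P[ok]; m=np.median(Q,0); v=m-C; u=v[:2]/np.linalg.norm(v[:2]); print(n,k,"handle axis",(m[:2]+.005*u).round(4),"zmax",np.nanmax(P[...,2][(h[...,1]>150)]).round(3))
        # cupboard top
        M=(X[...,2]>.163)&(X[...,2]<.178)&(hsv[...,0]<18)&(hsv[...,1]>80)
        M&=(X[...,1]>.03)&(X[...,1]<.42) if k=="g" else (X[...,1]<-.05)&(X[...,1]>-.42)
        M&=(X[...,0]>.45)&(X[...,0]<.75)
        nn,lab,st,_=cv2.connectedComponentsWithStats(M.astype(np.uint8)); j=1+st[1:,4].argmax()
        r=cv2.minAreaRect((X[lab==j][:,:2]*1000).astype(np.float32)); print("  top",st[j,4],np.round(r[0]),np.round(r[1]),round(r[2],1),cv2.boxPoints(r).round().tolist())
E
python3 m2.py
```

```text
scene g handle axis [0.3912 0.2276] zmax 0.168
  top 1312 [602. 193.] [205. 107.] 81.7 [[534.0, 100.0], [640.0, 84.0], [669.0, 287.0], [563.0, 303.0]]
scene c handle axis [ 0.5091 -0.3037] zmax 0.17
  top 1804 [ 599. -213.] [104. 201.] 7.6 [[533.0, -121.0], [560.0, -319.0], [664.0, -305.0], [637.0, -107.0]]
side g handle axis [0.3894 0.2281] zmax 0.168
  top 1096 [600. 195.] [202. 106.] 82.1 [[534.0, 102.0], [639.0, 87.0], [667.0, 288.0], [562.0, 302.0]]
side c handle axis [ 0.5095 -0.3027] zmax 0.169
  top 1612 [ 598. -213.] [102. 201.] 7.6 [[534.0, -120.0], [560.0, -319.0], [661.0, -306.0], [635.0, -107.0]]
```

Emit:
arm_command:
  deltas:
    - {"dx": 0,"dy": -0.02,"dz": -0.03,"wz": 0,"fingers": 0.5}
    - {"dx": 0.03,"dy": -0.05,"dz": -0.03,"wz": -5,"fingers": 0.5}
    - {"dx": 0.06,"dy": -0.08,"dz": -0.03,"wz": -10,"fingers": 0.5}
    - {"dx": 0.09,"dy": -0.11,"dz": -0.03,"wz": -15,"fingers": 0.5}
    - {"dx": 0.12,"dy": -0.14,"dz": -0.03,"wz": -20,"fingers": 0.5}
    - {"dx": 0.15,"dy": -0.17,"dz": -0.03,"wz": -25,"fingers": 0.5}
    - {"dx": 0.18,"dy": -0.2,"dz": -0.03,"wz": -30,"fingers": 0.5}
    - {"dx": 0.21,"dy": -0.23,"dz": -0.03,"wz": -35,"fingers": 0.5}
    - {"dx": 0.228,"dy": -0.259,"dz": -0.03,"wz": -35,"fingers": 0.5}
    - {"dx": 0.228,"dy": -0.259,"dz": -0.03,"wz": -35,"fingers": 0.5}
    - {"dx": 0.228,"dy": -0.259,"dz": -0.01,"wz": -35,"fingers": 0.5}
    - {"dx": 0.228,"dy": -0.259,"dz": -0.01,"wz": -35,"fingers": 0.5}

```text
invalid input
```

```bash
python3 - <<'E'
from h import *
o=manip.get_obs(); print(o["clock"],o["eef_pos"],o["tool_rot"],o["ft_force"])
a,d=eyes.grab_frame("wrist"); b,d=eyes.grab_frame("side")
cv2.imwrite("pics/w1.png",np.vstack([cv2.resize(a,(480,300)),cv2.resize(b[60:310,120:520],(480,300))]))
E
```

```text
0.1 [6.49464079e-01 3.88470732e-05 2.26689410e-01] [[-3.80690951e-05  9.99998676e-01 -1.62672500e-03]
 [ 9.99999999e-01  3.80365250e-05 -2.00528294e-05]
 [-1.99909279e-05 -1.62672576e-03 -9.99998677e-01]] [-1.03465907  0.2935947   0.31806921]
```

View pics/w1.png

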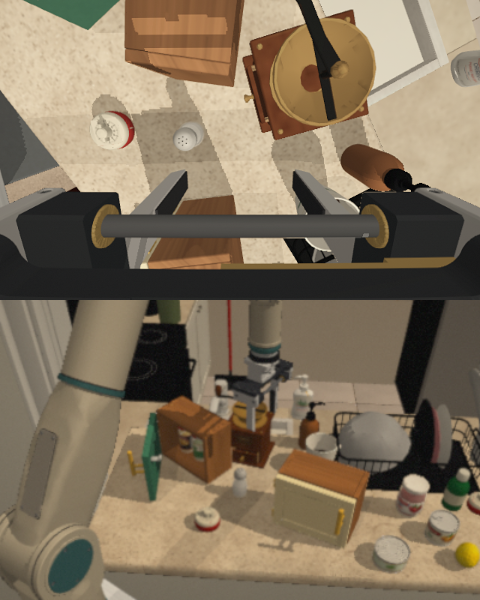

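The move was refused, so the arm is still at its start pose in both views. I'll resend it with every field filled in.

Emit:
arm_command:
  deltas:
    - {"dx": 0,"dy": -0.02,"dz": -0.03,"wx": 0,"wy": 0,"wz": 0,"fingers": 0.5}
    - {"dx": 0.03,"dy": -0.05,"dz": -0.03,"wx": 0,"wy": 0,"wz": -5,"fingers": 0.5}
    - {"dx": 0.06,"dy": -0.08,"dz": -0.03,"wx": 0,"wy": 0,"wz": -10,"fingers": 0.5}
    - {"dx": 0.09,"dy": -0.11,"dz": -0.03,"wx": 0,"wy": 0,"wz": -15,"fingers": 0.5}
    - {"dx": 0.12,"dy": -0.14,"dz": -0.03,"wx": 0,"wy": 0,"wz": -20,"fingers": 0.5}
    - {"dx": 0.15,"dy": -0.17,"dz": -0.03,"wx": 0,"wy": 0,"wz": -25,"fingers": 0.5}
    - {"dx": 0.18,"dy": -0.2,"dz": -0.03,"wx": 0,"wy": 0,"wz": -30,"fingers": 0.5}
    - {"dx": 0.21,"dy": -0.23,"dz": -0.03,"wx": 0,"wy": 0,"wz": -35,"fingers": 0.5}
    - {"dx": 0.228,"dy": -0.259,"dz": -0.03,"wx": 0,"wy": 0,"wz": -35,"fingers": 0.5}
    - {"dx": 0.228,"dy": -0.259,"dz": -0.03,"wx": 0,"wy": 0,"wz": -35,"fingers": 0.5}
    - {"dx": 0.228,"dy": -0.259,"dz": -0.01,"wx": 0,"wy": 0,"wz": -35,"fingers": 0.5}
    - {"dx": 0.228,"dy": -0.259,"dz": -0.01,"wx": 0,"wy": 0,"wz": -35,"fingers": 0.5}

```text
clock: 1.4
eef_pos: [0.3904, 0.2268, 0.2362]
tool_rot: [[-0.573, 0.819, -0.003], [0.819, 0.573, -0.002], [-0.0, -0.003, -1.0]]
ft_force: [0.3, -0.2, -0.6]
finger_gap: 0.499
grasp_force: 0.0
```

```bash
python3 - <<'E'
from h import *
a,d=eyes.grab_frame("wrist"); b,d=eyes.grab_frame("side")
cv2.imwrite("pics/w2.png",np.vstack([cv2.resize(a,(480,300)),cv2.resize(b[60:310,120:520],(480,300))]))
# expected pixel of handle top in wrist
m=eyes.camera_model("wrist"); H=400; f=200/np.tan(np.radians(m["vfov"])/2)
K=np.array([[f,0,m["cx"]],[0,f,m["cy"]],[0,0,1.]])
p,_=cv2.projectPoints(np.array([[.3905,.228,.168]]),cv2.Rodrigues(np.array(m["R"]))[0],np.array(m["t"],float),K,np.array([m["k1"],0,0,0,0.]));print(p*.75)
E
```

```text
[[[239.60696437 163.283062  ]]]
```

View pics/w2.png

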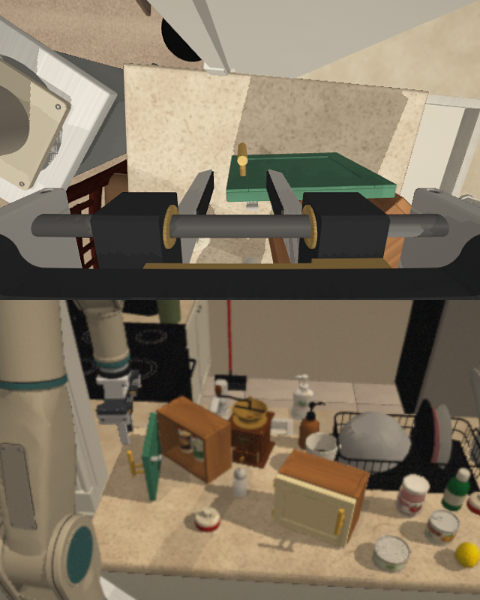

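The wrist view shows the handle top at about (243,160). I predicted (240,163), so it's centred between the fingers. I'll go down and pinch.

Emit:
arm_command:
  deltas:
    - {"dx": 0,"dy": 0.001,"dz": 0.02,"wx": 0,"wy": 0,"wz": 0,"fingers": 0.5}
    - {"dx": 0,"dy": 0.001,"dz": 0.04,"wx": 0,"wy": 0,"wz": 0,"fingers": 0.5}
    - {"dx": 0,"dy": 0.001,"dz": 0.06,"wx": 0,"wy": 0,"wz": 0,"fingers": 0.5}
    - {"dx": 0,"dy": 0.001,"dz": 0.075,"wx": 0,"wy": 0,"wz": 0,"fingers": 0.5}
    - {"dx": 0,"dy": 0.001,"dz": 0.083,"wx": 0,"wy": 0,"wz": 0,"fingers": 0.5}
    - {"dx": 0,"dy": 0.001,"dz": 0.083,"wx": 0,"wy": 0,"wz": 0,"fingers": 0.5}
    - {"dx": 0,"dy": 0.001,"dz": 0.083,"wx": 0,"wy": 0,"wz": 0,"fingers": 0}
    - {"dx": 0,"dy": 0.001,"dz": 0.083,"wx": 0,"wy": 0,"wz": 0,"fingers": 0}
    - {"dx": 0,"dy": 0.001,"dz": 0.083,"wx": 0,"wy": 0,"wz": 0,"fingers": 0}
    - {"dx": 0,"dy": 0.001,"dz": 0.083,"wx": 0,"wy": 0,"wz": 0,"fingers": 0}
    - {"dx": 0,"dy": 0.001,"dz": 0.083,"wx": 0,"wy": 0,"wz": 0,"fingers": 0}
    - {"dx": 0,"dy": 0.001,"dz": 0.083,"wx": 0,"wy": 0,"wz": 0,"fingers": 0}

```text
clock: 2.7
eef_pos: [0.392, 0.2287, 0.1548]
tool_rot: [[-0.574, 0.819, 0.001], [0.819, 0.574, 0.0], [-0.0, 0.001, -1.0]]
ft_force: [-0.2, -0.6, 4.1]
finger_gap: 0.121
grasp_force: 30.0
```

Emit:
arm_command:
  deltas:
    - {"dx": -0.0124,"dy": -0.0026,"dz": 0,"wx": 0,"wy": 0,"wz": -4,"fingers": 0}
    - {"dx": -0.0249,"dy": -0.0043,"dz": 0,"wx": 0,"wy": 0,"wz": -8,"fingers": 0}
    - {"dx": -0.0375,"dy": -0.0051,"dz": 0,"wx": 0,"wy": 0,"wz": -12,"fingers": 0}
    - {"dx": -0.0502,"dy": -0.005,"dz": 0,"wx": 0,"wy": 0,"wz": -16,"fingers": 0}
    - {"dx": -0.0628,"dy": -0.0041,"dz": 0,"wx": 0,"wy": 0,"wz": -20,"fingers": 0}
    - {"dx": -0.0753,"dy": -0.0023,"dz": 0,"wx": 0,"wy": 0,"wz": -24,"fingers": 0}
    - {"dx": -0.0753,"dy": -0.0023,"dz": 0,"wx": 0,"wy": 0,"wz": -24,"fingers": 0}

```text
clock: 3.4
eef_pos: [0.4372, 0.1671, 0.1548]
tool_rot: [[-0.857, 0.515, 0.006], [0.515, 0.857, 0.005], [-0.003, 0.007, -1.0]]
ft_force: [5.3, 5.1, -4.9]
finger_gap: 0.122
grasp_force: 30.0
```

Emit:
arm_command:
  deltas:
    - {"dx": -0.0124,"dy": -0.0026,"dz": 0,"wx": 0,"wy": 0,"wz": -4,"fingers": 0}
    - {"dx": -0.0249,"dy": -0.0043,"dz": 0,"wx": 0,"wy": 0,"wz": -8,"fingers": 0}
    - {"dx": -0.0375,"dy": -0.0051,"dz": 0,"wx": 0,"wy": 0,"wz": -12,"fingers": 0}
    - {"dx": -0.0502,"dy": -0.005,"dz": 0,"wx": 0,"wy": 0,"wz": -16,"fingers": 0}
    - {"dx": -0.0628,"dy": -0.0041,"dz": 0,"wx": 0,"wy": 0,"wz": -20,"fingers": 0}
    - {"dx": -0.0628,"dy": -0.0041,"dz": 0,"wx": 0,"wy": 0,"wz": -20,"fingers": 0}
    - {"dx": -0.0628,"dy": -0.0041,"dz": 0,"wx": 0,"wy": 0,"wz": -20,"fingers": 0}

```text
clock: 4.1
eef_pos: [0.4885, 0.1353, 0.1548]
tool_rot: [[-0.982, 0.189, 0.007], [0.189, 0.982, 0.01], [-0.005, 0.011, -1.0]]
ft_force: [5.7, 10.7, -8.3]
finger_gap: 0.12
grasp_force: 30.0
```

Emit:
arm_command:
  deltas:
    - {"dx": -0.003,"dy": 0.001,"dz": 0,"wx": 0,"wy": 0,"wz": 0,"fingers": 0}
    - {"dx": -0.006,"dy": 0.002,"dz": 0,"wx": 0,"wy": 0,"wz": 0,"fingers": 0}
    - {"dx": -0.009,"dy": 0.003,"dz": 0,"wx": 0,"wy": 0,"wz": 0,"fingers": 0}
    - {"dx": -0.009,"dy": 0.003,"dz": 0,"wx": 0,"wy": 0,"wz": 0,"fingers": 0}
    - {"dx": -0.009,"dy": 0.003,"dz": 0,"wx": 0,"wy": 0,"wz": 0,"fingers": 0}

```text
clock: 4.6
eef_pos: [0.4945, 0.1329, 0.1548]
tool_rot: [[-0.982, 0.189, 0.001], [0.189, 0.982, 0.003], [-0.001, 0.003, -1.0]]
ft_force: [-0.5, 5.6, 0.1]
finger_gap: 0.121
grasp_force: 30.0
```

Emit:
arm_command:
  deltas:
    - {"dx": -0.003,"dy": 0.001,"dz": 0,"wx": 0,"wy": 0,"wz": 0,"fingers": 0}
    - {"dx": -0.006,"dy": 0.002,"dz": 0,"wx": 0,"wy": 0,"wz": 0,"fingers": 0}
    - {"dx": -0.008,"dy": 0.002,"dz": 0,"wx": 0,"wy": 0,"wz": 0,"fingers": 0}
    - {"dx": -0.008,"dy": 0.002,"dz": 0,"wx": 0,"wy": 0,"wz": 0,"fingers": 0}
    - {"dx": -0.008,"dy": 0.002,"dz": 0,"wx": 0,"wy": 0,"wz": 0,"fingers": 0}

```text
clock: 5.1
eef_pos: [0.4951, 0.1328, 0.1545]
tool_rot: [[-0.982, 0.189, -0.013], [0.189, 0.982, -0.001], [0.012, -0.004, -1.0]]
ft_force: [-16.4, 4.5, 16.3]
finger_gap: 0.118
grasp_force: 30.0
```

```bash
python3 - <<'E'
from h import *
b,X=cloud("side"); np.savez("side",im=b,X=X); a,X=cloud("scene"); np.savez("scene",im=a,X=X)
cv2.imwrite("pics/s3.png",np.vstack([cv2.resize(x[120:270,180:440],(520,300)) for x in(a,b)]))
E
```

```text
(no output)
```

View pics/s3.png

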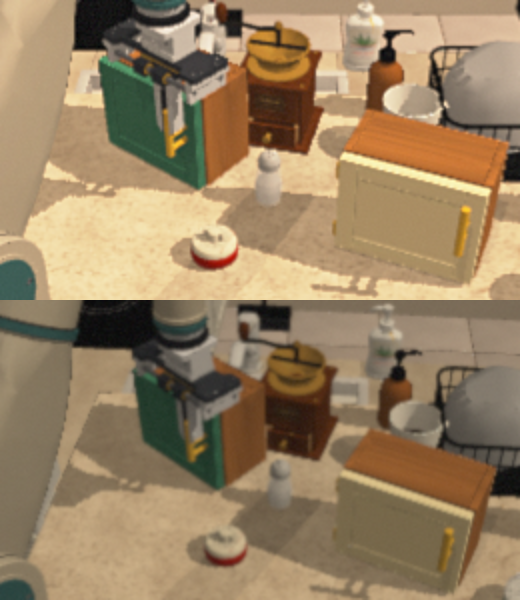

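The pinched green door is flush with its cupboard and resists further pushing with 16 N, so it's shut. I'll let go and rise clear.

Emit:
arm_command:
  deltas:
    - {"dx": 0.004,"dy": 0,"dz": 0,"wx": 0,"wy": 0,"wz": 0,"fingers": 0.4}
    - {"dx": 0.006,"dy": 0,"dz": 0,"wx": 0,"wy": 0,"wz": 0,"fingers": 0.4}
    - {"dx": 0.006,"dy": 0,"dz": 0,"wx": 0,"wy": 0,"wz": 0,"fingers": 0.5}
    - {"dx": 0.006,"dy": 0,"dz": 0,"wx": 0,"wy": 0,"wz": 0,"fingers": 0.5}
    - {"dx": 0.006,"dy": 0,"dz": -0.02,"wx": 0,"wy": 0,"wz": 0,"fingers": 0.5}
    - {"dx": 0.006,"dy": 0,"dz": -0.05,"wx": 0,"wy": 0,"wz": 0,"fingers": 0.5}
    - {"dx": 0.006,"dy": 0,"dz": -0.09,"wx": 0,"wy": 0,"wz": 0,"fingers": 0.5}
    - {"dx": 0.006,"dy": 0,"dz": -0.1,"wx": 0,"wy": 0,"wz": 0,"fingers": 0.5}
    - {"dx": 0.006,"dy": 0,"dz": -0.1,"wx": 0,"wy": 0,"wz": 0,"fingers": 0.5}

```text
clock: 6.1
eef_pos: [0.4979, 0.1325, 0.2559]
tool_rot: [[-0.981, 0.192, 0.004], [0.192, 0.981, 0.001], [-0.004, 0.001, -1.0]]
ft_force: [-0.2, 0.3, -1.1]
finger_gap: 0.499
grasp_force: 0.0
```

```bash
cat > gd.py <<'E'
from h import *
for n in("scene","side"):
    im,X=cloud(n); np.savez(n,im=im,X=X); hsv=cv2.cvtColor(im,cv2.COLOR_BGR2HSV)
    ok=(hsv[...,0]>60)&(hsv[...,0]<95)&(hsv[...,1]>100)&(X[...,2]>.02)&(X[...,2]<.18)&(X[...,0]<.6)&(X[...,0]>.35)&(X[...,1]>.05)&(X[...,1]<.32)
    Q=X[ok]; l=cv2.fitLine(Q[:,:2].astype(np.float32),cv2.DIST_HUBER,0,.003,.003).ravel(); print(n,len(Q),np.degrees(np.arctan2(l[1],l[0]))%180, Q.min(0).round(3),Q.max(0).round(3))
E
python3 gd.py; python3 m2.py
```

```text
scene 740 83.207016 [0.517 0.103 0.02 ] [0.561 0.295 0.172]
side 752 81.7126 [0.515 0.105 0.021] [0.556 0.293 0.17 ]
  return _methods._mean(a, axis=axis, dtype=dtype,
  ret = um.true_divide(
Traceback (most recent call last):
  File "m2.py", line 8, in <module>
    Q=P[ok]; m=np.median(Q,0); v=m-C; u=v[:2]/np.linalg.norm(v[:2]); print(n,k,"handle axis",(m[:2]+.005*u).round(4),"zmax",np.nanmax(P[...,2][(h[...,1]>150)]).round(3))
                                                                                                                            ~~~~~~~~~^^^^^^^^^^^^^^^^^^^^^^^^^^
ValueError: zero-size array to reduction operation fmax which has no identity
```

Emit:
arm_command:
  deltas:
    - {"dx": -0.009,"dy": -0.04,"dz": 0,"wx": 0,"wy": 0,"wz": -2,"fingers": 0.5}
    - {"dx": -0.018,"dy": -0.08,"dz": 0,"wx": 0,"wy": 0,"wz": -4,"fingers": 0.5}
    - {"dx": -0.027,"dy": -0.12,"dz": 0,"wx": 0,"wy": 0,"wz": -6,"fingers": 0.5}
    - {"dx": -0.036,"dy": -0.16,"dz": 0,"wx": 0,"wy": 0,"wz": -8,"fingers": 0.5}
    - {"dx": -0.045,"dy": -0.2,"dz": 0,"wx": 0,"wy": 0,"wz": -10,"fingers": 0.5}
    - {"dx": -0.054,"dy": -0.24,"dz": 0,"wx": 0,"wy": 0,"wz": -12,"fingers": 0.5}
    - {"dx": -0.063,"dy": -0.28,"dz": 0,"wx": 0,"wy": 0,"wz": -14,"fingers": 0.5}
    - {"dx": -0.072,"dy": -0.32,"dz": 0,"wx": 0,"wy": 0,"wz": -16,"fingers": 0.5}
    - {"dx": -0.081,"dy": -0.36,"dz": 0,"wx": 0,"wy": 0,"wz": -18,"fingers": 0.5}
    - {"dx": -0.09,"dy": -0.4,"dz": 0,"wx": 0,"wy": 0,"wz": -18.7,"fingers": 0.5}
    - {"dx": -0.0954,"dy": -0.425,"dz": 0,"wx": 0,"wy": 0,"wz": -18.7,"fingers": 0.5}
    - {"dx": -0.0954,"dy": -0.425,"dz": 0,"wx": 0,"wy": 0,"wz": -18.7,"fingers": 0.5}
    - {"dx": -0.0954,"dy": -0.425,"dz": 0,"wx": 0,"wy": 0,"wz": -18.7,"fingers": 0.5}

```text
clock: 7.5
eef_pos: [0.5082, -0.3024, 0.2524]
tool_rot: [[-0.991, -0.133, -0.003], [-0.133, 0.991, 0.003], [0.003, 0.003, -1.0]]
ft_force: [-0.4, 1.0, -0.0]
finger_gap: 0.501
grasp_force: 0.0
```

```bash
python3 - <<'E'
from h import *
a,d=eyes.grab_frame("wrist")
cv2.imwrite("pics/w4.png",cv2.resize(a,(480,300)))
m=eyes.camera_model("wrist"); f=200/np.tan(np.radians(m["vfov"])/2)
K=np.array([[f,0,m["cx"]],[0,f,m["cy"]],[0,0,1.]])
p,_=cv2.projectPoints(np.array([[.510,-.303,.168]]),cv2.Rodrigues(np.array(m["R"]))[0],np.array(m["t"],float),K,np.array([m["k1"],0,0,0,0.]));print(p*.75)
E
```

```text
[[[237.68135711 161.25081245]]]
```

View pics/w4.png

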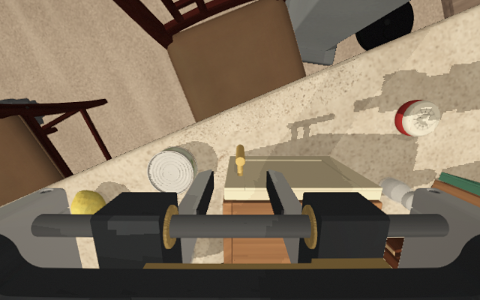

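The handle top is at (241,161) and I predicted (238,161), so it's well centred. I'll go down and pinch.

Emit:
arm_command:
  deltas:
    - {"dx": -0.001,"dy": 0,"dz": 0.025,"wx": 0,"wy": 0,"wz": 0,"fingers": 0.5}
    - {"dx": -0.001,"dy": 0,"dz": 0.05,"wx": 0,"wy": 0,"wz": 0,"fingers": 0.5}
    - {"dx": -0.001,"dy": 0,"dz": 0.07,"wx": 0,"wy": 0,"wz": 0,"fingers": 0.5}
    - {"dx": -0.001,"dy": 0,"dz": 0.09,"wx": 0,"wy": 0,"wz": 0,"fingers": 0.5}
    - {"dx": -0.001,"dy": 0,"dz": 0.098,"wx": 0,"wy": 0,"wz": 0,"fingers": 0.5}
    - {"dx": -0.001,"dy": 0,"dz": 0.098,"wx": 0,"wy": 0,"wz": 0,"fingers": 0.5}
    - {"dx": -0.001,"dy": 0,"dz": 0.098,"wx": 0,"wy": 0,"wz": 0,"fingers": 0}
    - {"dx": -0.001,"dy": 0,"dz": 0.098,"wx": 0,"wy": 0,"wz": 0,"fingers": 0}
    - {"dx": -0.001,"dy": 0,"dz": 0.098,"wx": 0,"wy": 0,"wz": 0,"fingers": 0}
    - {"dx": -0.001,"dy": 0,"dz": 0.098,"wx": 0,"wy": 0,"wz": 0,"fingers": 0}
    - {"dx": -0.001,"dy": 0,"dz": 0.098,"wx": 0,"wy": 0,"wz": 0,"fingers": 0}
    - {"dx": -0.001,"dy": 0,"dz": 0.098,"wx": 0,"wy": 0,"wz": 0,"fingers": 0}

```text
clock: 8.75
eef_pos: [0.5102, -0.3016, 0.1569]
tool_rot: [[-0.991, -0.134, -0.0], [-0.134, 0.991, 0.001], [-0.0, 0.001, -1.0]]
ft_force: [-1.2, 2.8, 4.4]
finger_gap: 0.124
grasp_force: 30.0
```

Emit:
arm_command:
  deltas:
    - {"dx": 0.0061,"dy": 0.0016,"dz": 0,"wx": 0,"wy": 0,"wz": 2,"fingers": 0}
    - {"dx": 0.0122,"dy": 0.0034,"dz": 0,"wx": 0,"wy": 0,"wz": 4,"fingers": 0}
    - {"dx": 0.0241,"dy": 0.0077,"dz": 0,"wx": 0,"wy": 0,"wz": 8,"fingers": 0}
    - {"dx": 0.0357,"dy": 0.0128,"dz": 0,"wx": 0,"wy": 0,"wz": 12,"fingers": 0}
    - {"dx": 0.0468,"dy": 0.0187,"dz": 0,"wx": 0,"wy": 0,"wz": 16,"fingers": 0}
    - {"dx": 0.0576,"dy": 0.0253,"dz": 0,"wx": 0,"wy": 0,"wz": 20,"fingers": 0}
    - {"dx": 0.0576,"dy": 0.0253,"dz": 0,"wx": 0,"wy": 0,"wz": 20,"fingers": 0}

```text
clock: 9.45
eef_pos: [0.4484, -0.2837, 0.1569]
tool_rot: [[-0.976, 0.216, -0.0], [0.216, 0.976, 0.001], [0.001, 0.001, -1.0]]
ft_force: [1.8, 5.0, 2.2]
finger_gap: 0.12
grasp_force: 30.0
```

Emit:
arm_command:
  deltas:
    - {"dx": 0.0122,"dy": 0.0034,"dz": 0,"wx": 0,"wy": 0,"wz": 4,"fingers": 0}
    - {"dx": 0.0241,"dy": 0.0077,"dz": 0,"wx": 0,"wy": 0,"wz": 8,"fingers": 0}
    - {"dx": 0.0357,"dy": 0.0128,"dz": 0,"wx": 0,"wy": 0,"wz": 12,"fingers": 0}
    - {"dx": 0.0468,"dy": 0.0187,"dz": 0,"wx": 0,"wy": 0,"wz": 16,"fingers": 0}
    - {"dx": 0.0576,"dy": 0.0253,"dz": 0,"wx": 0,"wy": 0,"wz": 20,"fingers": 0}
    - {"dx": 0.0679,"dy": 0.0327,"dz": 0,"wx": 0,"wy": 0,"wz": 24,"fingers": 0}
    - {"dx": 0.0777,"dy": 0.0408,"dz": 0,"wx": 0,"wy": 0,"wz": 28,"fingers": 0}
    - {"dx": 0.0867,"dy": 0.0495,"dz": 0,"wx": 0,"wy": 0,"wz": 32,"fingers": 0}
    - {"dx": 0.0952,"dy": 0.0589,"dz": 0,"wx": 0,"wy": 0,"wz": 36,"fingers": 0}
    - {"dx": 0.0952,"dy": 0.0589,"dz": 0,"wx": 0,"wy": 0,"wz": 36,"fingers": 0}
    - {"dx": 0.0952,"dy": 0.0589,"dz": 0,"wx": 0,"wy": 0,"wz": 36,"fingers": 0}

```text
clock: 10.55
eef_pos: [0.3697, -0.2079, 0.1569]
tool_rot: [[-0.665, 0.747, 0.002], [0.747, 0.665, -0.001], [-0.002, 0.001, -1.0]]
ft_force: [2.8, 1.6, 1.4]
finger_gap: 0.121
grasp_force: 30.0
```

Handle is at about 56°. Release and rise.

Emit:
arm_command:
  deltas:
    - {"dx": 0,"dy": 0,"dz": 0,"wx": 0,"wy": 0,"wz": 0,"fingers": 0.5}
    - {"dx": 0,"dy": 0,"dz": 0,"wx": 0,"wy": 0,"wz": 0,"fingers": 0.5}
    - {"dx": 0,"dy": 0,"dz": 0,"wx": 0,"wy": 0,"wz": 0,"fingers": 0.5}
    - {"dx": 0,"dy": 0,"dz": 0,"wx": 0,"wy": 0,"wz": 0,"fingers": 0.5}
    - {"dx": 0,"dy": 0,"dz": -0.02,"wx": 0,"wy": 0,"wz": 0,"fingers": 0.5}
    - {"dx": 0,"dy": 0,"dz": -0.04,"wx": 0,"wy": 0,"wz": 0,"fingers": 0.5}
    - {"dx": 0,"dy": 0,"dz": -0.07,"wx": 0,"wy": 0,"wz": 0,"fingers": 0.5}
    - {"dx": 0,"dy": 0,"dz": -0.1,"wx": 0,"wy": 0,"wz": 0,"fingers": 0.5}
    - {"dx": 0,"dy": 0,"dz": -0.12,"wx": 0,"wy": 0,"wz": 0,"fingers": 0.5}
    - {"dx": 0,"dy": 0,"dz": -0.12,"wx": 0,"wy": 0,"wz": 0,"fingers": 0.5}
    - {"dx": 0,"dy": 0,"dz": -0.12,"wx": 0,"wy": 0,"wz": 0,"fingers": 0.5}

```text
clock: 11.65
eef_pos: [0.3688, -0.2076, 0.2762]
tool_rot: [[-0.665, 0.747, -0.0], [0.747, 0.665, -0.0], [0.0, -0.0, -1.0]]
ft_force: [-0.7, -0.1, 0.4]
finger_gap: 0.503
grasp_force: 0.0
```

```bash
python3 gd.py; python3 - <<'E'
from h import *
a=np.load("scene.npz")["im"];b=np.load("side.npz")["im"]
cv2.imwrite("pics/s5.png",np.vstack([cv2.resize(x[120:290,190:490],(530,300)) for x in(a,b)]))
E
python3 m.py 2>/dev/null | grep -E "timer|tuna|salt"
```

```text
scene 651 83.05266 [0.517 0.102 0.02 ] [0.558 0.296 0.171]
side 740 81.90565 [0.517 0.104 0.022] [0.558 0.295 0.171]
```

View pics/s5.png

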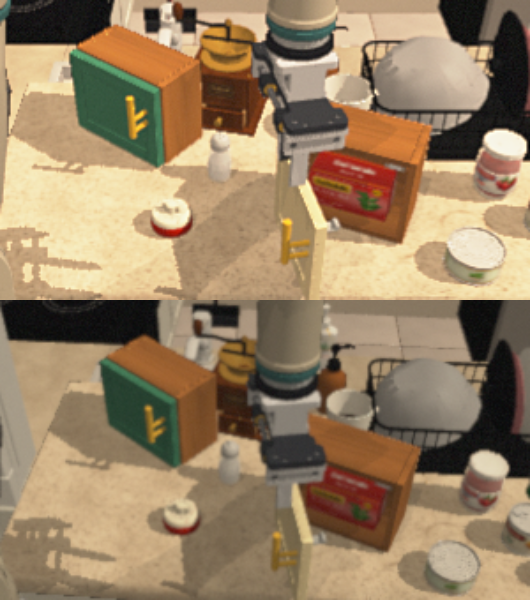

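The green door is shut and the cream door stands open at about 55°. The gripper is clear above it, and the salt, timer and tin are where they started. Handing in.

```bash
python3 -c "
from cell import manip
print(manip.job_done())"
```

```text
the job is handed in; nothing more can be done
None
```

The green door is shut on its catch, the cream door stands open at about 55° and has been let go, the salt shaker, timer and tin look untouched, and I handed the job in at about 12 s; no verdict came back.

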